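Close the air filter housing

TASK

Close the air filter housing on the workshop bench: take the lid by its rib, hook its lip under the yellow ledge with the lid tilted, swing it down gently and press it until the red latch snaps over its edge. Leave the lid fully home, never force or slam it (keep every push of the lid on the housing below 30 N), and do not disturb the other things on the bench.

Things in the scene. Friction and masses are not known exactly. Their poses are not given: they have to be found in the camera images.
- housing: Black open-topped air filter box fixed to the bench, 194 x 130 mm, outer walls 50 mm high, a pipe stub at +y. Origin: centre of its underside; z up; -x is the yellow ledge side, +x the red latch side. An inner frame (ledge, rod, buffers, latch, black inner walls), level and rigid, stands out of it; its height is set anew each time, up to 8 mm above or below nominal, and locked. Feel for it.
- ledge (a point): Nominal middle of the inner lower edge of the yellow ledge: housing frame (-80, 0, 68) mm. The ledge spans the frame, x -97 to -80, 10 mm thick, its underside 8 mm above the rod's top (3 mm above the lip when the lid is flat); the yellow stop wall under it has its face at x -91.5; the pocket is free to 20 mm below the ledge. The true ledge is up to 8 mm off in height; this point does not show it.
- rod (a point): Nominal top of the steel rod (8 mm diameter, across the frame) on which the lid's underside rests and rolls: housing frame (-68, 0, 60) mm. The true rod is up to 8 mm higher or lower, as the whole frame, and this point does not show it. Inner side walls: faces y +-58, top 8 mm above the rod's top; far wall: face x 83, top 14 mm above the rod's top.
- buffer (a point): Nominal top, at mid width, of the two rubber buffers (x 69 to 83, y +-38) that carry the lid's far end, as high as the rod's top: housing frame (76, 0, 60) mm. Up to 8 mm higher or lower, as the whole frame; this point does not show it.
- latch (a joint): Red spring latch, 26 mm wide, mid far wall; metres, 0 at rest, up to 0.012 pushed outward. Nose tip at housing x 75 mm, its underside 1.5 mm over the seated lid's top; a 3 mm upright face, then a ramp 30 degrees off vertical, 14 mm high. The lid's far edge first rests on the ramp, lid tilted about 0.13 rad; about 5 to 12 N down on the press mark drives it past, and the latch springs back to 0.
- lid: Loose grey lid, about 0.25 kg, flat on the bench at the start. Origin: centre of its underside, z up. mm: plate 8 thick, x -72 to 80, 110 wide in y; lip, a 5 thick 100 wide tongue flush with the underside, on to x -90; black rib to hold, x -8 to 8, y -40 to 40, z 8 to 38. Closed: axes along the housing's, underside on rod and buffers, x, y within 3 mm of the housing's.
- lid_lip (a point): Middle of the top edge of the tip of the lid's lip: lid frame (-90, 0, 5) mm.
- lid_far (a point): Middle of the top of the lid's far edge: lid frame (80, 0, 8) mm.
- lid_pad (a point): Middle of the yellow press mark (24 x 40 mm) on top of the lid near its far edge: lid frame (50, 0, 8) mm.
- throttle_body: Aluminium throttle body, 68 mm diameter, 50 mm high, standing; origin centre of underside. Not to be moved.
- screw_jar: Clear jar with red cap, 48 mm diameter, 65 mm high; origin centre of underside. Not to be moved.
- screwdriver: Screwdriver with a red handle, about 200 mm long, lying on the bench beyond the work; origin near its middle. Not to be moved.
There are look-alikes about, which are no part of the job. There is more than one size of the lid; the job needs the larger.

How it is judged:
By the outcome, as a careful person would: the job done as asked, in the order asked, and still so for the second after the job is handed in, with the robot touching nothing.
It also fails if it takes over 54 s, if anything falls off the work surface, if the arm or the gripper's body presses on something with over 40 N, if the wrist force passes 120 N, or if a joint passes its speed limit or range.

ROBOT

A 6-joint arm with a two-finger parallel gripper is mounted at the origin on the work surface. World frame = base frame: x ahead of the robot, y to its left, z up, the work surface at z = 0. Lengths are in m, angles in rad, forces in N, time in s.
With the tool pointing down it reaches from about 0.375 to 0.9 m from the base axis. Payload 3.1 kg.
Tool frame: the origin (TCP) lies between the finger pads; the fingertips stand 19 mm ahead of it and the grasp point (between the pads) is the TCP; z points along the fingers, y is the direction in which the jaws open and shut (so a half turn about z gives the same grasp; the last joint's range is limited). The gripper opens to 87 mm and grips with 3 to 60 N. Pads are 19 mm wide; open, the fingers measure 117 mm over their backs; the gripper's body (75 mm by 190 mm) begins 51 mm behind the grasp point.
Start: joints at [-1.45, 0.527, 1.433, -0, 1.181, -0.178], TCP at [0.185, -0.597, 0.242] pointing down, gripper open.
Joint ranges: [-3.08, 3.08], [-0.75, 2.2], [0.22, 2.44], [-1.43, 4.57], [0, 2.65], [-2.85, 2.85]. Speed limits (rad/s): [2.79, 2.79, 3.14, 3.14, 3.14, 3.14].

INTERFACE

Orientations are given as a unit quaternion [x, y, z, w].
In Python, from rig import robot gives the robot as it stands.
- The arm moves only by the tool apply_moves, never from a script. Its argument "series" is a list of rows, each a list of 7 numbers: the shift along the tool's x, y, z in cm, then the turn, a rotation vector about the tool's x, y, z in degrees, then the opening, from 0 (shut) to 1 (fully open). In form: [[dx, dy, dz, rx, ry, rz, grip], ...]. A call has 1 to 5 rows; each row is the pose to reach, as a shift and turn from the pose commanded when the call began, along the tool's axes at that moment; what a row does not reach only later rows make up. A row lasts 1/12 s, in which the tool goes at most 41.7 mm and 7.16 degrees, less where a joint would pass 70% of its speed; a pose out of reach is approached as far as the arm can. A call with a gripper value outside its range is refused whole. The fingers move at their own pace and stop on an object; "newtons" is the grip in N (left out, the last holds). Time passes only in rows, so rows that repeat a pose let the fingers close. It gives the time, the measured TCP pose, the force and the opening at its end, in the units of the state.
- robot.get_obs(): the state, without advancing time (a new reading comes with each control period).
- robot.camera(name): name is "side" or "top"; returns the picture (480x640x3 uint8, red, green, blue); there is no depth.
- robot.camera_params(name): a dict with "mtx" (3x3 intrinsics, pixels), "origin" and "rotation" of the camera in the world. Camera axes: x right, y down, z forward; pixel columns grow to the right and rows downward; lengths in m; the calibration is good to about 2 mm. A picture is of the moment at which its call begins. camera_params takes no time and is no camera call.
- robot.hand_in(): hands the job in, once; it reports no verdict.
The state is a dict: "time": time; "q": joint angles; "joint_velocities": joint speeds; "joint_torque": joint torques, N m; "position": TCP position; "tool_rot": TCP orientation; "ft_force": force on the tool from outside, world axes, zero at the start; "moment": the same for the moment, N m; "grip_width": finger opening in m.
Only numpy, scipy, OpenCV 4.12 (cv2) and the standard library are available. Lean on these libraries where they do the work, as an engineer would, in place of code of your own. Each camera call takes 0.05 s, during which the arm holds its last target. There are 200 camera calls.

## Working session

There is one attempt and no reset: what is moved stays moved. The work goes in short steps, Python scripts to look and compute and a tool call to move; the robot and the scene stay as the last step left them, time stands still between calls to the robot, and variables do not carry over. Pictures are saved under pics/ and viewed, about 8 in all and at most 12, crops included, and the job is handed in when it is done.

Besides the shell and the picture viewer there is one more tool, called after "Call:" by a JSON object that holds its "op" and its "data". apply_moves: Moves the arm, as the interface text tells. Its arguments: {"type":"object","properties":{"series":{"type":"array"},"newtons":{"type":"number"}},"required":["series"]}

```bash
ls; mkdir -p pics
python3 - <<'E'
from rig import robot
import cv2
for n in("top","side"):
    cv2.imwrite(f"pics/{n}0.png",robot.camera(n)[:,:,::-1]); p=robot.camera_params(n); print(n,p)
print(robot.get_obs())
E
```

```text
pics
top {'mtx': array([[478.59367989,   0.        , 320.70788725],
       [  0.        , 478.59367989, 235.91414461],
       [  0.        ,   0.        ,   1.        ]]), 'origin': array([ 0.42032091, -0.05707474,  0.90669951]), 'rotation': array([ 0.71118935, -0.69639725,  0.06938725, -0.06652809])}
side {'mtx': array([[434.17497854,   0.        , 329.4335194 ],
       [  0.        , 434.17497854, 240.20315343],
       [  0.        ,   0.        ,   1.        ]]), 'origin': array([ 0.3702439 , -0.67231736,  0.75575616]), 'rotation': array([ 0.91314425, -0.18053619,  0.06178017, -0.36021864])}
{'time': 0.1, 'q': array([-1.44952573e+00,  5.28369385e-01,  1.43377743e+00, -3.43642864e-05,
        1.18140170e+00, -1.78507349e-01]), 'joint_velocities': array([-1.64187512e-03, -1.92570516e-03, -3.84439713e-03,  2.16421494e-04,
       -2.75579443e-04,  1.44242549e-05]), 'joint_torque': array([ 1.61731332e-04, -4.40984488e+01, -1.77150536e+01,  6.34357240e-02,
        5.33721631e-02, -3.58651528e-05]), 'position': array([ 0.18450543, -0.59648962,  0.24067076]), 'tool_rot': array([ 9.88786214e-01,  1.49334745e-01,  1.21000936e-05, -9.77988537e-04]), 'ft_force': array([0.08814698, 0.15908751, 0.31303825]), 'moment': array([0.00775465, 0.03085455, 0.00850752]), 'grip_width': 0.08697792106776008}
```

View pics/top0.png

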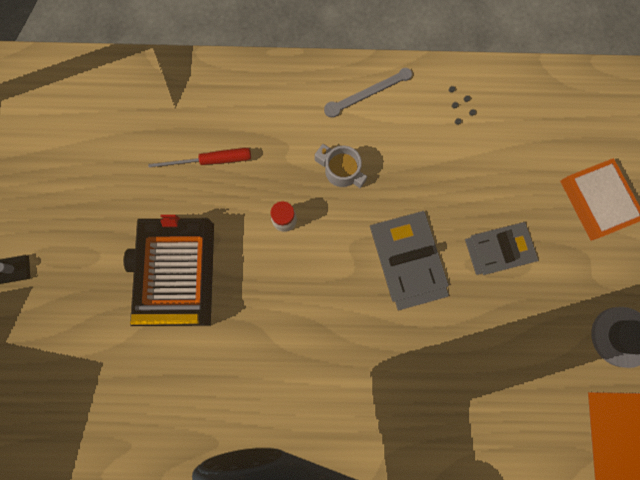

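View pics/side0.png

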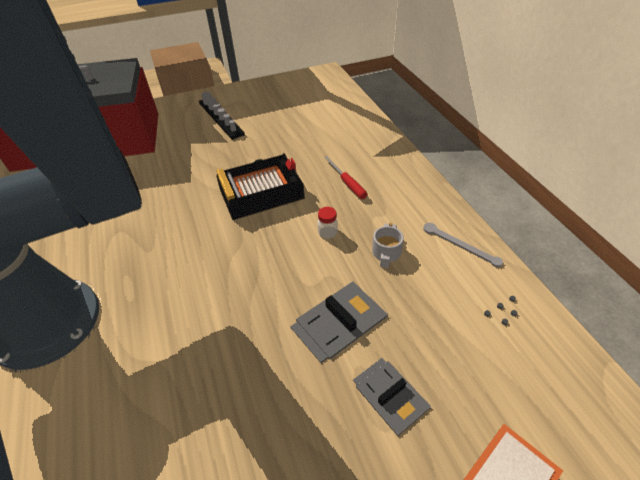

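The top view shows the housing at about (172,270) px, with the ledge towards the robot at (165,320) and the latch at (169,220). The large lid is at (410,260) with its press mark at (402,232), and the smaller look-alike is at (502,248). The jar is at (283,214) and the throttle body at (343,165).

```bash
cat > h.py <<'E'
import numpy as np, cv2
from rig import robot
from scipy.spatial.transform import Rotation as R
P={n:robot.camera_params(n) for n in("top","side")}
def ray(n,uv):
    p=P[n]; d=np.linalg.inv(p["mtx"])@[uv[0],uv[1],1]; return p["origin"],R.from_quat(p["rotation"]).apply(d)
def onz(n,uv,z):
    o,d=ray(n,uv); return o+d*(z-o[2])/d[2]
def tri(a,b):
    o1,d1=ray("top",a);o2,d2=ray("side",b)
    s=np.linalg.lstsq(np.c_[d1,-d2],o2-o1,rcond=None)[0]
    p,q=o1+s[0]*d1,o2+s[1]*d2; return (p+q)/2,np.linalg.norm(p-q)
def proj(n,X):
    p=P[n]; c=p["mtx"]@R.from_quat(p["rotation"]).inv().apply(np.array(X)-p["origin"]); return c[:2]/c[2]
E
python3 - <<'E'
from h import *
t=cv2.imread("pics/top0.png");s=cv2.imread("pics/side0.png")
a=cv2.resize(t[200:340,110:250],(560,560),interpolation=cv2.INTER_CUBIC)
b=cv2.resize(s[145:225,205:315],(770,560),interpolation=cv2.INTER_CUBIC)
cv2.imwrite("pics/c_top.png",a);cv2.imwrite("pics/c_side.png",b)
hs=cv2.cvtColor(t,cv2.COLOR_BGR2HSV)
print(hs[262,395],hs[300,420],hs[255,410],hs[232,402],hs[320,165],hs[220,169])
def comps(m,box,n):
    k=np.zeros_like(m);x0,y0,x1,y1=box;k[y0:y1,x0:x1]=m[y0:y1,x0:x1]
    c=max(cv2.findContours(k,cv2.RETR_EXTERNAL,cv2.CHAIN_APPROX_NONE)[0],key=cv2.contourArea)
    r=cv2.minAreaRect(c);print(n,cv2.contourArea(c),r);return c,r
m=cv2.inRange(hs,(0,0,0),(180,70,140)); c,r=comps(m,(360,200,460,320),"lid")
B=np.array([onz("top",q,.004)[:2] for q in cv2.boxPoints(r)]);print(B,np.linalg.norm(np.diff(B,axis=0),axis=1),B.mean(0))
y=cv2.inRange(hs,(18,170,120),(28,255,255)); c,r=comps(y,(360,200,460,320),"pad");print(onz("top",r[0],.008))
E
```

```text
[17 96 48] [15 36 86] [ 16 103  47] [ 21 245 154] [ 21 242 159] [  5 217 134]
lid 4885.5 ((410.0965881347656, 260.0234680175781), (89.68643188476562, 57.95079803466797), 73.37924194335938)
[[ 0.61914255 -0.15271836]
 [ 0.65450301 -0.26078083]
 [ 0.48901845 -0.30551266]
 [ 0.45604761 -0.2007636 ]] [0.11370075 0.17142367 0.10981549] [ 0.5546779  -0.22994386]
pad 214.5 ((401.296142578125, 231.9192352294922), (11.927987098693848, 20.26003646850586), 74.74488067626953)
[ 0.60667583 -0.21331503  0.008     ]
```

View pics/c_top.png

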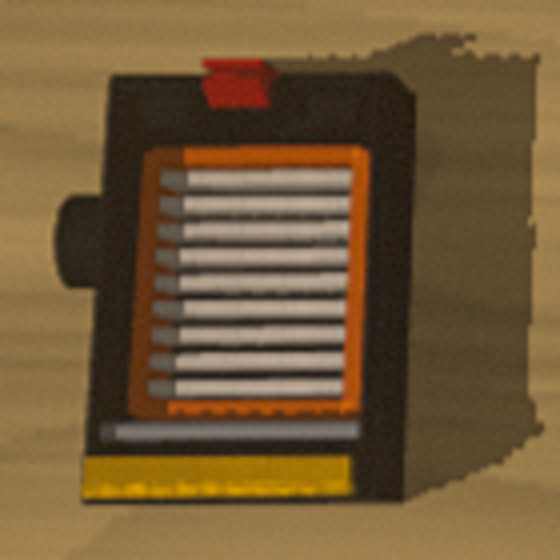

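View pics/c_side.png

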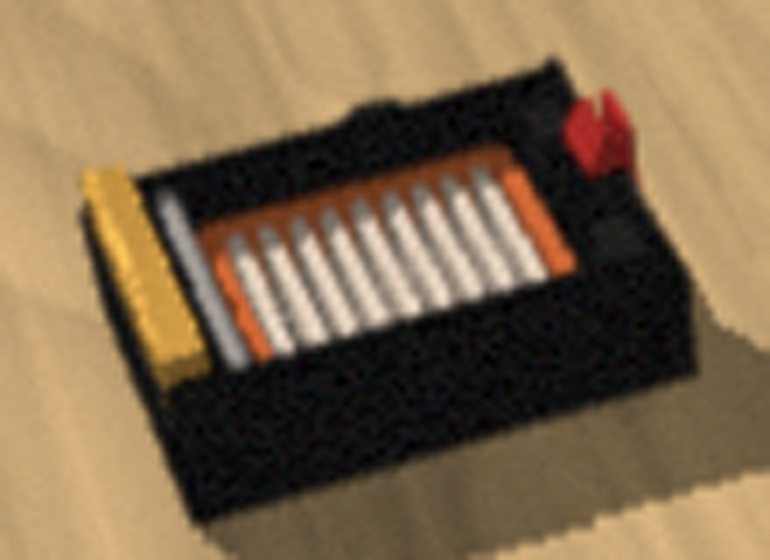

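Run:
```python
from h import *
T=lambda x,y:(110+(x+.5)/4-.5,200+(y+.5)/4-.5); S=lambda x,y:(205+(x+.5)/7-.5,145+(y+.5)/7-.5)
for n,a,b in [("ledge in +y",(88,457),(128,168)),("ledge in -y",(352,457),(207,350)),("ledge out +y",(83,500),(83,175)),("ledge out -y",(353,496),(160,362)),
  ("rod +y",(103,424),(160,192)),("rod -y",(360,424),(246,355)),("latch nose +y",(208,107),(565,130)),("latch nose -y",(270,107),(600,178)),
  ("house top +x+y",(110,75),(557,60)),("+x-y",(410,92),(690,292)),("-x-y",(404,500),(178,408))]:
    p,e=tri(T(*a),S(*b)); print(n,p.round(4),round(e,4))
t=cv2.imread("pics/top0.png");hs=cv2.cvtColor(t,cv2.COLOR_BGR2HSV)
# red latch and yellow in both
s=cv2.cvtColor(cv2.imread("pics/side0.png"),cv2.COLOR_BGR2HSV)
for n,h,b in (("top",hs,(120,300,220,340)),("side",s,(205,145,250,225))):
    m=cv2.inRange(h,(18,170,60),(28,255,255));k=np.zeros_like(m);k[b[1]:b[3],b[0]:b[2]]=m[b[1]:b[3],b[0]:b[2]]
    ys,xs=np.nonzero(k);print(n,cv2.minAreaRect(np.c_[xs,ys].astype(np.float32)))
    if n=="top":
        cc=cv2.boxPoints(cv2.minAreaRect(np.c_[xs,ys].astype(np.float32)));print(np.array([onz("top",q,.078) for q in cc]).round(4))
# lid: plate long edges & rib, from contour lines
m=cv2.inRange(hs,(0,0,0),(180,110,125));k=np.zeros_like(m);k[200:320,360:460]=m[200:320,360:460]
c=max(cv2.findContours(k,cv2.RETR_EXTERNAL,cv2.CHAIN_APPROX_NONE)[0],key=cv2.contourArea)
print(cv2.approxPolyDP(c,3,True)[:,0].tolist())
print([onz("top",q,.008)[:2].round(4).tolist() for q in cv2.approxPolyDP(c,3,True)[:,0].astype(float)])
d=cv2.inRange(hs,(0,0,0),(180,255,62));k=np.zeros_like(d);k[240:275,383:440]=d[240:275,383:440]
c=max(cv2.findContours(k,cv2.RETR_EXTERNAL,cv2.CHAIN_APPROX_NONE)[0],key=cv2.contourArea);r=cv2.minAreaRect(c);print(r,[onz("top",q,.038)[:2].round(4).tolist() for q in cv2.boxPoints(r)],onz("top",r[0],.038))
cv2.imwrite("pics/lid.png",cv2.resize(t[200:320,360:460],(500,600),interpolation=cv2.INTER_CUBIC))
```

```text
ledge in +y [0.4398 0.2652 0.0668] 0.0002
ledge in -y [0.4423 0.1506 0.0696] 0.0006
ledge out +y [0.4225 0.2646 0.0691] 0.0022
ledge out -y [0.4258 0.1485 0.0715] 0.0007
rod +y [0.4519 0.2657 0.0523] 0.0053
rod -y [0.4557 0.1496 0.0638] 0.0013
latch nose +y [0.5961 0.2276 0.0635] 0.0002
latch nose -y [0.5992 0.2012 0.0585] 0.003
house top +x+y [0.609  0.2738 0.0612] 0.0025
+x-y [0.6113 0.1412 0.046 ] 0.005
-x-y [0.4255 0.1273 0.068 ] 0.0025
top ((163.95751953125, 318.86358642578125), (10.788919448852539, 68.03953552246094), 89.0759506225586)
[[0.4391 0.2639 0.078 ]
 [0.4434 0.1482 0.078 ]
 [0.4253 0.1467 0.078 ]
 [0.4211 0.2619 0.078 ]]
side ((225.12576293945312, 183.66839599609375), (31.598079681396484, 8.34408187866211), 65.77225494384766)
[[423, 211], [370, 225], [390, 296], [398, 310], [448, 295], [448, 283]]
[[0.6489, -0.2558], [0.619, -0.1532], [0.4839, -0.1907], [0.4584, -0.2054], [0.4881, -0.2994], [0.5105, -0.3]]
((412.3961486816406, 255.11923217773438), (9.559931755065918, 48.238182067871094), 74.74488067626953) [[0.5532, -0.1829], [0.5787, -0.269], [0.5616, -0.2732], [0.5363, -0.1874]] [ 0.55738309 -0.22799462  0.038     ]
```

View pics/lid.png

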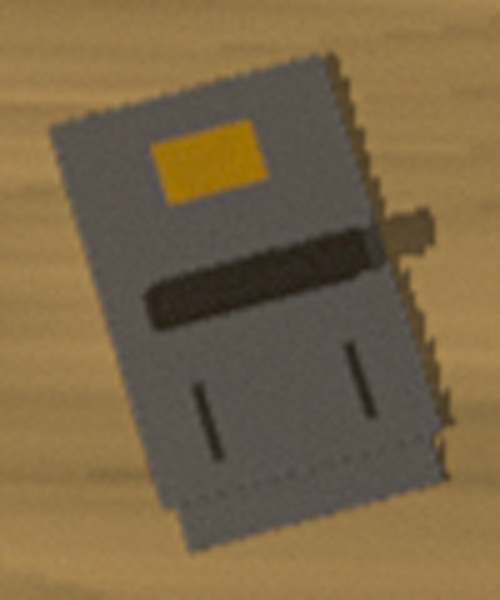

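The lid crop shows a clean outline: press mark at (210,162) and rib from (150,305) to (375,245) in crop pixels. This gives the lid origin at about (0.558,-0.228), yaw 16.4°. The ledge and latch points put the housing at about (0.5215,0.211), yaw 2°, with the frame about 8 mm low. The point spacings match the given sizes.

```bash
cat >> h.py <<'E'
def target(yaw,tilt=0):
    "tool: y along lid x, z down; tilt>0 (deg) lifts lid far (+x) end"
    return R.from_euler("z",yaw,degrees=True)*R.from_euler("y",-tilt,degrees=True)*R.from_matrix(np.array([[0,1,0],[1,0,0],[0,0,-1.]]))
def steps(wps,n=None,cur=None):
    "wps: list of (pos, Rotation); prints tool-frame cm/deg from one waypoint to next"
    if cur is None: o=robot.get_obs();cur=(np.array(o["position"]),R.from_quat(o["tool_rot"]))
    for p,r in wps:
        d=cur[1].inv().apply(np.array(p)-cur[0])*100; w=(cur[1].inv()*r).as_rotvec(degrees=True)
        print(d.round(2),w.round(2),"rows",max(np.linalg.norm(d)/4.17,np.linalg.norm(w)/7.16).round(1)); cur=(np.array(p),r)
def st():
    o=robot.get_obs();r=R.from_quat(o["tool_rot"]);y=r.apply([0,1,0]);print("t",round(o["time"],2),"p",o["position"].round(4),"yaw",np.degrees(np.arctan2(y[1],y[0])).round(2),"tilt",np.degrees(np.arcsin(y[2])).round(2),"F",o["ft_force"].round(2),"M",o["moment"].round(2),"w",round(o["grip_width"],4))
E
python3 - <<'E'
from h import *
st()
a=np.array([.185,-.597,.24]);b=np.array([.558,-.228,.13]);y0,y1=-72.8,16.4
W=[(a+(b-a)*f,target(y0+(y1-y0)*f)) for f in(1/3,2/3,1)]
steps(W)
E
```

```text
t 0.1 p [ 0.1845 -0.5965  0.2407] yaw -72.82 tilt -0.11 F [0.09 0.16 0.31] M [0.01 0.03 0.01] w 0.087
[15.54 -8.01  3.75] [ -0.1   -0.05 -29.76] rows 4.3
[17.48  0.68  3.67] [  0.     0.   -29.73] rows 4.3
[14.84  9.26  3.67] [  0.     0.   -29.73] rows 4.3
```

Call:
{"op": "apply_moves", "data": {"series": [[3.1,-1.6,0.7,0,0,-6,1],[6.2,-3.2,1.5,0,0,-12,1],[9.3,-4.8,2.2,0,0,-18,1],[12.4,-6.4,3.0,0,0,-24,1],[15.5,-8.0,3.7,0,0,-29.7,1]]}}

```text
time: 0.52
position: [0.3097, -0.4733, 0.2037]
tool_rot: [0.917, 0.4, 0.0, -0.001]
ft_force: [-0.0, -0.7, -0.5]
grip_width: 0.0871
```

Call:
{"op": "apply_moves", "data": {"series": [[3.5,0.1,0.7,0,0,-6,1],[7.0,0.3,1.5,0,0,-12,1],[10.5,0.4,2.2,0,0,-18,1],[14,0.6,3.0,0,0,-24,1],[17.5,0.7,3.7,0,0,-29.7,1]]}}

```text
time: 0.93
position: [0.4346, -0.3504, 0.1668]
tool_rot: [0.783, 0.622, 0.0, -0.0]
ft_force: [1.3, -0.1, 0.0]
grip_width: 0.0869
```

Call:
{"op": "apply_moves", "data": {"series": [[3.0,1.9,0.7,0,0,-6,1],[6.0,3.7,1.5,0,0,-12,1],[9,5.6,2.2,0,0,-18,1],[14.8,9.3,3.7,0,0,-29.7,1],[14.8,9.3,3.7,0,0,-29.7,1]]}}

```text
time: 1.35
position: [0.5601, -0.2268, 0.1295]
tool_rot: [0.597, 0.802, 0.0, -0.001]
ft_force: [-0.1, -0.3, -0.4]
grip_width: 0.0871
```

Run:
```python
from h import *
st()
steps([([.558,-.228,.034],target(16.4))])
```

```text
t 1.35 p [ 0.5601 -0.2268  0.1295] yaw 16.66 tilt -0.0 F [-0.15 -0.29 -0.43] M [ 0.01 -0.15 -0.05] w 0.0871
[-0.07 -0.24  9.55] [-0.   -0.08  0.26] rows 2.3
```

Call:
{"op": "apply_moves", "data": {"series": [[-0.1,-0.2,4,0,0,0.2,1],[-0.1,-0.2,7,0,0,0.2,1],[-0.1,-0.2,9.3,0,0,0.2,1],[-0.1,-0.2,9.6,0,0,0.2,1],[-0.1,-0.2,9.6,0,0,0.2,1]]}}

```text
time: 1.77
position: [0.5557, -0.2303, 0.0328]
tool_rot: [0.601, 0.799, -0.0, -0.002]
ft_force: [-0.0, 0.8, -0.0]
grip_width: 0.0873
```

Call:
{"op": "apply_moves", "data": {"series": [[0,0,0,0,0,0,0.1],[0,0,0,0,0,0,0.1],[0,0,0,0,0,0,0.1],[0,0,0,0,0,0,0.1],[0,0,0,0,0,0,0.1]], "newtons": 45}}

```text
time: 2.18
position: [0.5575, -0.2316, 0.0357]
tool_rot: [0.601, 0.799, 0.0, 0.001]
ft_force: [-0.1, -0.1, 0.3]
grip_width: 0.0615
```

Call:
{"op": "apply_moves", "data": {"series": [[0,0,0,0,0,0,0.1],[0,0,0,0,0,0,0.1],[0,0,0,0,0,0,0.1]]}}

```text
time: 2.43
position: [0.557, -0.2311, 0.0347]
tool_rot: [0.601, 0.799, 0.0, 0.0]
ft_force: [-1.1, 0.7, 0.0]
grip_width: 0.0417
```

Run:
```python
from h import *
st()
```

```text
t 2.43 p [ 0.557  -0.2311  0.0347] yaw 16.08 tilt 0.01 F [-1.07  0.66  0.03] M [-0.01 -0.08  0.05] w 0.0417
```

Call:
{"op": "apply_moves", "data": {"series": [[0,0,0,0,0,0,0.1],[0,0,0,0,0,0,0.1],[0,0,0,0,0,0,0.1],[0,0,0,0,0,0,0.1],[0,0,0,0,0,0,0.1]]}}

```text
time: 2.85
position: [0.5574, -0.2311, 0.0345]
tool_rot: [0.601, 0.799, 0.0, 0.0]
ft_force: [0.6, 0.1, -0.9]
grip_width: 0.0159
```

Call:
{"op": "apply_moves", "data": {"series": [[0,0,0,0,0,0,0.1],[0,0,0,0,0,0,0.1]]}}

```text
time: 3.02
position: [0.5572, -0.2312, 0.0345]
tool_rot: [0.601, 0.799, 0.0, 0.0]
ft_force: [1.2, -0.4, -0.4]
grip_width: 0.0157
```

Run:
```python
from h import *
st();st()
steps([([.557,-.230,.20],target(16))])
```

```text
t 3.02 p [ 0.5572 -0.2312  0.0345] yaw 16.08 tilt 0.02 F [ 1.16 -0.4  -0.41] M [-0.02 -0.32  0.01] w 0.0157
t 3.02 p [ 0.5572 -0.2312  0.0345] yaw 16.08 tilt 0.02 F [ 1.16 -0.4  -0.41] M [-0.02 -0.32  0.01] w 0.0157
[  0.11   0.02 -16.55] [0.02 0.02 0.08] rows 4.0
```

```bash
cat >> h.py <<'E'
HO=np.array([.5215,.211,0.]);HY=2.0;G=np.array([0,-.003,.0345])
F=R.from_matrix(np.array([[0,1,0],[1,0,0],[0,0,-1.]]))
def tcp(lp,hp,tilt,yaw=None):
    "TCP pose placing lid point lp at housing point hp (m)"
    r=target(HY if yaw is None else yaw,tilt); L=r*F.inv()
    return HO+R.from_euler("z",HY,degrees=True).apply(hp)+L.apply(G-np.array(lp)),r
def lidpt(lp,o=None):
    "measured housing-frame position of lid point"
    o=o or robot.get_obs(); L=R.from_quat(o["tool_rot"])*F.inv()
    return R.from_euler("z",-HY,degrees=True).apply(o["position"]+L.apply(np.array(lp)-G)-HO)
E
python3 - <<'E'
from h import *
B=tcp([-.09,0,0],[-.072,0,.12],18); A=np.array([.557,-.231,.20]); print(B[0])
W=[(A,target(16.1))]+[(A+(B[0]-A)*f,target(16.1+(2-16.1)*f,18*f)) for f in(1/3,2/3,1)]
steps(W)
E
```

```text
[0.52453691 0.20810422 0.18062298]
[ 2.000e-02 -1.000e-02 -1.655e+01] [ 0.02  0.02 -0.02] rows 4.0
[14.36  3.02  0.65] [-6.   -0.25  4.7 ] rows 3.5
[14.56  1.75  0.83] [-6.   -0.74  4.64] rows 3.5
[14.66  0.48  0.76] [-6.   -1.22  4.54] rows 3.5
```

Call:
{"op": "apply_moves", "data": {"series": [[0,0,-0.5,0,0,0,0.1],[0,0,-2.5,0,0,0,0.1],[0,0,-6,0,0,0,0.1],[0,0,-9.5,0,0,0,0.1],[0,0,-13,0,0,0,0.1]]}}

```text
time: 3.43
position: [0.5556, -0.2305, 0.1651]
tool_rot: [0.601, 0.799, -0.0, -0.002]
ft_force: [0.7, -0.8, -2.8]
grip_width: 0.0156
```

Call:
{"op": "apply_moves", "data": {"series": [[0,0,-2,0,0,0,0.1],[0,0,-3.5,0,0,0,0.1],[0,0,-3.5,0,0,0,0.1]]}}

```text
time: 3.68
position: [0.5582, -0.2319, 0.2033]
tool_rot: [0.601, 0.799, 0.0, 0.003]
ft_force: [1.0, -0.1, -2.9]
grip_width: 0.0154
```

Call:
{"op": "apply_moves", "data": {"series": [[2.5,0.5,0.1,-1,0,0.8,0.1],[6,1.3,0.3,-2.5,-0.1,2,0.1],[9.5,2,0.4,-4,-0.2,3.1,0.1],[12.5,2.6,0.6,-5.2,-0.2,4.1,0.1],[14.4,3,0.7,-6,-0.2,4.7,0.1]]}}

```text
time: 4.1
position: [0.5424, -0.0807, 0.1904]
tool_rot: [0.633, 0.773, 0.04, 0.029]
ft_force: [-0.2, -0.2, -3.7]
grip_width: 0.0154
```

Call:
{"op": "apply_moves", "data": {"series": [[2.9,0.4,0.2,-1.2,-0.1,0.9,0.1],[5.8,0.7,0.3,-2.4,-0.3,1.9,0.1],[8.7,1.1,0.5,-3.6,-0.4,2.8,0.1],[11.6,1.4,0.7,-4.8,-0.6,3.7,0.1],[14.6,1.7,0.8,-6,-0.7,4.6,0.1]]}}

```text
time: 4.52
position: [0.5324, 0.0635, 0.1847]
tool_rot: [0.661, 0.743, 0.078, 0.067]
ft_force: [0.2, -0.1, -2.1]
grip_width: 0.0157
```

Call:
{"op": "apply_moves", "data": {"series": [[3.5,0.1,0.2,-1.5,-0.3,1.1,0.1],[7,0.2,0.4,-3,-0.6,2.2,0.1],[10.5,0.3,0.6,-4.5,-0.9,3.3,0.1],[13.5,0.4,0.7,-5.5,-1.1,4.2,0.1],[14.7,0.5,0.8,-6,-1.2,4.5,0.1]]}}

```text
time: 4.93
position: [0.5205, 0.2119, 0.1779]
tool_rot: [0.685, 0.712, 0.111, 0.106]
ft_force: [-0.4, -0.6, -3.2]
grip_width: 0.0157
```

Call:
{"op": "apply_moves", "data": {"series": [[0,0,0,0,0,0,0.1],[0,0,0,0,0,0,0.1],[0,0,0,0,0,0,0.1]]}}

```text
time: 5.18
position: [0.523, 0.2082, 0.1789]
tool_rot: [0.686, 0.711, 0.112, 0.107]
ft_force: [-0.0, -0.5, -2.9]
grip_width: 0.0158
```

Run:
```python
from h import *
st()
a=robot.camera("top");b=robot.camera("side")
cv2.imwrite("pics/top1.png",a[:,:,::-1]);cv2.imwrite("pics/side1.png",b[:,:,::-1])
A=cv2.resize(a[190:340,90:290,::-1],(800,600),interpolation=cv2.INTER_CUBIC);cv2.imwrite("pics/ct1.png",A)
B=cv2.resize(b[80:230,160:360,::-1],(800,600),interpolation=cv2.INTER_CUBIC);cv2.imwrite("pics/cs1.png",B)
st()
print("tip",lidpt([-.09,0,0]))
for q in ([-.09,.05,.005],[-.09,-.05,.005],[.08,.055,.008],[.08,-.055,.008]):
    X=HO+R.from_euler("z",HY,degrees=True).apply(lidpt(q)); print(q,(np.array(proj("top",X))-[90,190])*4,(np.array(proj("side",X))-[160,80])*4)
```

```text
t 5.18 p [0.523  0.2082 0.1789] yaw 2.05 tilt 17.83 F [-0.03 -0.53 -2.91] M [-0.05  0.22 -0.02] w 0.0158
t 5.28 p [0.5237 0.2077 0.1794] yaw 1.95 tilt 17.92 F [ 0.02  0.06 -3.35] M [-0.08  0.22  0.02] w 0.0157
tip [-0.07290344 -0.0002552   0.11891945]
[-0.09, 0.05, 0.005] [131.65211709 477.18567719] [244.49532241 284.87913966]
[-0.09, -0.05, 0.005] [380.0582565  473.75717086] [287.43197138 377.27948782]
[0.08, 0.055, 0.008] [89.37842371 56.24129891] [478.59370218 140.9981796 ]
[0.08, -0.055, 0.008] [371.18320882  52.9445769 ] [541.84772972 232.92241425]
```

View pics/ct1.png

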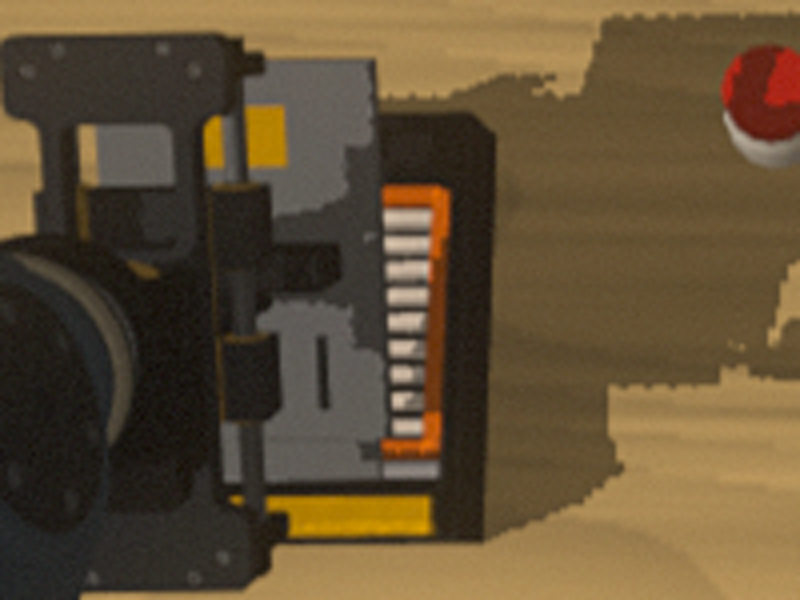

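View pics/cs1.png

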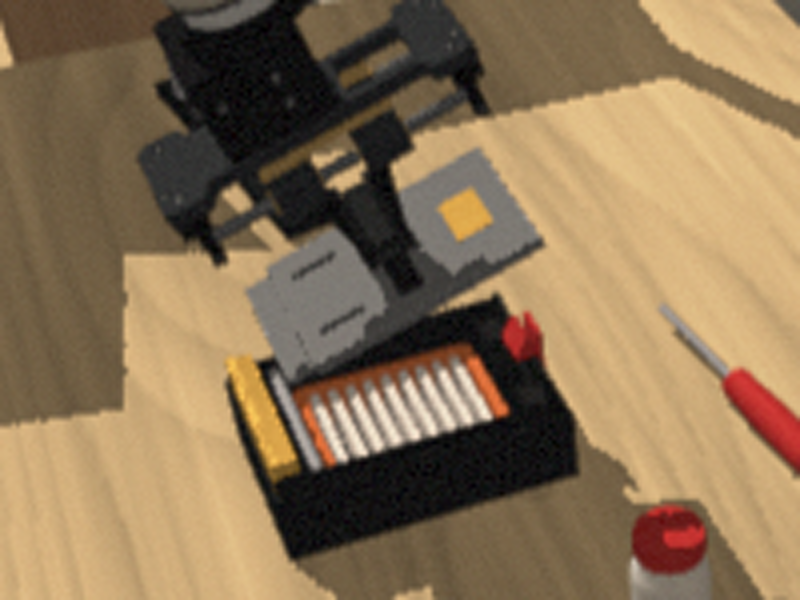

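The top crop shows the lip's -y corner at (380,480) against a predicted (380,474). The side crop shows the lip tip corners at (247,288) and (290,378) against (244,285) and (287,377). The grasp model therefore holds to about 2 mm, and the lip is just inside the ledge. Next I go down to feel the rod.

Run:
```python
from h import *
steps([tcp([-.09,0,0],[-.073,0.0003,z],18) for z in(.066,.065)])
```

```text
[ 0.06 -1.64  5.02] [-0.08 -0.05 -0.04] rows 1.3
[-0.   -0.03  0.1 ] [0. 0. 0.] rows 0.0
```

Call:
{"op": "apply_moves", "data": {"series": [[0,-0.5,1.6,0,0,0,0.1],[0.1,-1.1,3.4,0,0,0,0.1],[0.1,-1.5,4.6,0,0,0,0.1],[0.1,-1.6,5.0,0,0,0,0.1],[0.1,-1.6,5.0,0,0,0,0.1]]}}

```text
time: 5.7
position: [0.5236, 0.2088, 0.1262]
tool_rot: [0.687, 0.71, 0.112, 0.107]
ft_force: [-0.7, 0.1, -2.0]
grip_width: 0.0153
```

Call:
{"op": "apply_moves", "data": {"series": [[0,-0.03,0.1,0,0,0,0.1],[0,-0.09,0.28,0,0,0,0.1],[0,-0.15,0.47,0,0,0,0.1],[0,-0.19,0.57,0,0,0,0.1],[0,-0.19,0.57,0,0,0,0.1]]}}

```text
time: 6.12
position: [0.524, 0.2101, 0.1216]
tool_rot: [0.686, 0.711, 0.113, 0.108]
ft_force: [-0.1, -0.5, -2.9]
grip_width: 0.0157
```

Run:
```python
from h import *
st();print("tip",lidpt([-.09,0,0]))
```

```text
t 6.12 p [0.524  0.2101 0.1216] yaw 2.05 tilt 18.02 F [-0.14 -0.46 -2.91] M [-0.04  0.28 -0.04] w 0.0157
tip [-0.07246445  0.00200674  0.06096426]
```

Call:
{"op": "apply_moves", "data": {"series": [[-0.05,-0.05,0.15,0,0,0,0.1],[-0.1,-0.1,0.3,0,0,0,0.1],[-0.1,-0.13,0.4,0,0,0,0.1],[-0.1,-0.16,0.5,0,0,0,0.1],[-0.1,-0.16,0.5,0,0,0,0.1]]}}

```text
time: 6.53
position: [0.5239, 0.2091, 0.1158]
tool_rot: [0.686, 0.711, 0.113, 0.108]
ft_force: [0.8, 0.5, -4.3]
grip_width: 0.0159
```

Call:
{"op": "apply_moves", "data": {"series": [[0,-0.03,0.1,0,0,0,0.1],[0,-0.05,0.15,0,0,0,0.1],[0,-0.07,0.2,0,0,0,0.1],[0,-0.07,0.2,0,0,0,0.1]]}}

```text
time: 6.87
position: [0.5239, 0.2091, 0.1139]
tool_rot: [0.686, 0.711, 0.113, 0.108]
ft_force: [-1.1, -0.3, -3.2]
grip_width: 0.0156
```

Run:
```python
from h import *
st();print("tip",lidpt([-.09,0,0]))
```

```text
t 6.87 p [0.5239 0.2091 0.1139] yaw 2.05 tilt 17.99 F [-1.14 -0.34 -3.15] M [-0.02  0.25  0.01] w 0.0156
tip [-0.07261783  0.00098994  0.05331077]
```

Free air still, with force about 3 N (the lid's weight). I continue in 1 mm steps.

Call:
{"op": "apply_moves", "data": {"series": [[0,-0.03,0.1,0,0,0,0.1],[0,-0.03,0.1,0,0,0,0.1]]}}

```text
time: 7.03
position: [0.5239, 0.2091, 0.1128]
tool_rot: [0.686, 0.711, 0.113, 0.108]
ft_force: [-0.1, 1.0, -3.6]
grip_width: 0.0154
```

Call:
{"op": "apply_moves", "data": {"series": [[0,-0.03,0.1,0,0,0,0.1],[0,-0.03,0.1,0,0,0,0.1]]}}

```text
time: 7.2
position: [0.5242, 0.2091, 0.1121]
tool_rot: [0.686, 0.711, 0.113, 0.108]
ft_force: [-0.2, -0.3, -1.2]
grip_width: 0.0154
```

Call:
{"op": "apply_moves", "data": {"series": [[0,-0.03,0.1,0,0,0,0.1],[0,-0.03,0.1,0,0,0,0.1]]}}

```text
time: 7.37
position: [0.5245, 0.2092, 0.1116]
tool_rot: [0.686, 0.711, 0.114, 0.108]
ft_force: [-1.3, 0.4, 4.2]
grip_width: 0.016
```

Run:
```python
from h import *
st();print("tip",lidpt([-.09,0,0]))
```

```text
t 7.37 p [0.5245 0.2092 0.1116] yaw 2.04 tilt 18.06 F [-1.31  0.39  4.23] M [-0.13  0.66 -0.03] w 0.016
tip [-0.07196647  0.0010523   0.0508649 ]
```

Contact with the rod gives a rod top of about 0.0528 (frame about -7 mm), which agrees with the images. Now I lift 3 mm clear of the rod and slide the lip under the ledge along the lid.

Call:
{"op": "apply_moves", "data": {"series": [[0,0,-0.2,0,0,0,0.1],[0,0,-0.37,0,0,0,0.1],[0,-0.2,-0.37,0,0,0,0.1],[0,-0.5,-0.37,0,0,0,0.1],[0,-0.5,-0.37,0,0,0,0.1]]}}

```text
time: 7.78
position: [0.5167, 0.2087, 0.1122]
tool_rot: [0.686, 0.711, 0.112, 0.107]
ft_force: [-0.9, 0.0, -3.1]
grip_width: 0.0156
```

Call:
{"op": "apply_moves", "data": {"series": [[0,-0.25,0,0,0,0,0.1],[0,-0.45,0,0,0,0,0.1],[0,-0.6,0,0,0,0,0.1],[0,-0.6,0,0,0,0,0.1]]}}

```text
time: 8.12
position: [0.5117, 0.2086, 0.1107]
tool_rot: [0.686, 0.711, 0.113, 0.108]
ft_force: [0.2, 0.5, -3.4]
grip_width: 0.0154
```

Run:
```python
from h import *
st();print("tip",lidpt([-.09,0,0]))
```

```text
t 8.12 p [0.5117 0.2086 0.1107] yaw 2.05 tilt 17.92 F [ 0.22  0.52 -3.38] M [-0.04  0.26  0.08] w 0.0154
tip [-0.08489878  0.00089026  0.05014114]
```

Call:
{"op": "apply_moves", "data": {"series": [[0,-0.12,0,0,0,0,0.1],[0,-0.24,0,0,0,0,0.1],[0,-0.36,0,0,0,0,0.1],[0,-0.36,0,0,0,0,0.1]]}}

```text
time: 8.45
position: [0.5086, 0.2085, 0.1097]
tool_rot: [0.686, 0.711, 0.113, 0.108]
ft_force: [-0.1, 0.6, -3.4]
grip_width: 0.0159
```

Call:
{"op": "apply_moves", "data": {"series": [[0,-0.08,0,0,0,0,0.1],[0,-0.08,0,0,0,0,0.1]]}}

```text
time: 8.62
position: [0.5081, 0.2085, 0.1096]
tool_rot: [0.686, 0.711, 0.113, 0.108]
ft_force: [0.7, 1.4, -3.0]
grip_width: 0.0155
```

Call:
{"op": "apply_moves", "data": {"series": [[0,-0.08,0,0,0,0,0.1],[0,-0.08,0,0,0,0,0.1]]}}

```text
time: 8.78
position: [0.5074, 0.2085, 0.1094]
tool_rot: [0.686, 0.711, 0.113, 0.108]
ft_force: [0.5, -0.0, -2.2]
grip_width: 0.0154
```

Run:
```python
from h import *
st();print("tip",lidpt([-.09,0,0]))
```

```text
t 8.78 p [0.5074 0.2085 0.1094] yaw 2.04 tilt 17.99 F [ 0.46 -0.03 -2.17] M [0.05 0.3  0.  ] w 0.0154
tip [-0.08914022  0.00097471  0.04877854]
```

Call:
{"op": "apply_moves", "data": {"series": [[0,-0.08,0,0,0,0,0.1],[0,-0.08,0,0,0,0,0.1]]}}

```text
time: 8.95
position: [0.5072, 0.2085, 0.1093]
tool_rot: [0.686, 0.711, 0.114, 0.108]
ft_force: [0.8, -0.4, -2.7]
grip_width: 0.0153
```

Call:
{"op": "apply_moves", "data": {"series": [[0,-0.08,0,0,0,0,0.1],[0,-0.08,0,0,0,0,0.1]]}}

```text
time: 9.12
position: [0.507, 0.2086, 0.1093]
tool_rot: [0.686, 0.711, 0.114, 0.109]
ft_force: [2.1, -0.0, -3.1]
grip_width: 0.0155
```

Run:
```python
from h import *
st();print("tip",lidpt([-.09,0,0]))
```

```text
t 9.12 p [0.507  0.2086 0.1093] yaw 2.04 tilt 18.13 F [ 2.12 -0.02 -3.11] M [-0.14 -0.15 -0.09] w 0.0155
tip [-0.08939302  0.00112591  0.04856325]
```

The stop wall is felt at tip x ≈ -90.8 mm, so the housing sits +0.7 mm in x. Now the swing down about the rod, in stages.

```bash
sed -i 's/HO=np.array(\[.5215/HO=np.array([.5222/' h.py
cat >> h.py <<'E'
ROD=.0528
def swing(th,gap=.0007,y=.0007):
    t=np.radians(th); return tcp([-.068-.004*t,0,-gap],[-.068-.004*np.sin(t),y,ROD-.004+.004*np.cos(t)],th)
E
python3 - <<'E'
from h import *
st();steps([swing(t) for t in(18,14,10,8.5,7.5)])
E
```

```text
t 9.12 p [0.507  0.2086 0.1093] yaw 2.04 tilt 18.13 F [ 2.12 -0.02 -3.11] M [-0.14 -0.15 -0.09] w 0.0155
[-0.04  0.04  0.21] [ 0.13 -0.12  0.04] rows 0.1
[0.   0.23 0.49] [ 4.  0. -0.] rows 0.6
[-0.    0.23  0.49] [4. 0. 0.] rows 0.6
[-0.    0.09  0.18] [ 1.5 -0.   0. ] rows 0.2
[-0.    0.06  0.12] [1. 0. 0.] rows 0.1
```

Call:
{"op": "apply_moves", "data": {"series": [[0,0.12,0,0,0,0,0.1],[0,0.14,0.2,0,0,0,0.1],[0,0.21,0.36,1.3,0,0,0.1],[0,0.29,0.52,2.6,0,0,0.1],[0,0.37,0.68,4,0,0,0.1]]}}

```text
time: 9.53
position: [0.511, 0.2087, 0.1032]
tool_rot: [0.689, 0.715, 0.087, 0.083]
ft_force: [0.2, -0.2, -3.0]
grip_width: 0.0158
```

Call:
{"op": "apply_moves", "data": {"series": [[0,0,0,0,0,0,0.1]]}}

```text
time: 9.62
position: [0.5126, 0.2087, 0.1034]
tool_rot: [0.689, 0.714, 0.088, 0.084]
ft_force: [0.6, -0.4, -3.2]
grip_width: 0.0157
```

Run:
```python
from h import *
st();steps([swing(t) for t in(14,10,8.5)])
```

```text
t 9.62 p [0.5126 0.2087 0.1034] yaw 2.02 tilt 14.02 F [ 0.61 -0.39 -3.2 ] M [ 0.01  0.16 -0.  ] w 0.0157
[-0.04 -0.08 -0.03] [ 0.02 -0.1   0.02] rows 0.0
[-0.    0.23  0.49] [4. 0. 0.] rows 0.6
[-0.    0.09  0.18] [ 1.5 -0.   0. ] rows 0.2
```

Call:
{"op": "apply_moves", "data": {"series": [[0,0,0.1,1,0,0,0.1],[0,0.07,0.21,2,0,0,0.1],[0,0.11,0.33,3,0,0,0.1],[0,0.16,0.45,4,0,0,0.1],[0,0.16,0.45,4,0,0,0.1]]}}

```text
time: 10.03
position: [0.5148, 0.2087, 0.0994]
tool_rot: [0.692, 0.717, 0.063, 0.06]
ft_force: [0.8, 0.1, -3.4]
grip_width: 0.0156
```

Run:
```python
from h import *
st();steps([swing(t) for t in(10,8.5,7.5,6.5)])
```

```text
t 10.03 p [0.5148 0.2087 0.0994] yaw 2.04 tilt 10.03 F [ 0.83  0.14 -3.4 ] M [-0.02  0.11 -0.03] w 0.0156
[-0.03  0.03  0.02] [ 0.03 -0.09  0.04] rows 0.0
[-0.    0.09  0.18] [ 1.5 -0.   0. ] rows 0.2
[-0.    0.06  0.12] [1. 0. 0.] rows 0.1
[0.   0.06 0.12] [ 1. -0. -0.] rows 0.1
```

Tracking well. Next I go on to the ramp contact at about 7.5°.

Call:
{"op": "apply_moves", "data": {"series": [[0,0.08,0.13,1,0,0,0.1],[0,0.12,0.2,1.5,0,0,0.1],[0,0.12,0.2,1.5,0,0,0.1]]}}

```text
time: 10.28
position: [0.5155, 0.2087, 0.0976]
tool_rot: [0.692, 0.718, 0.054, 0.051]
ft_force: [-0.1, 0.3, -1.8]
grip_width: 0.0155
```

Call:
{"op": "apply_moves", "data": {"series": [[0,0.04,0.07,0.6,0,0,0.1],[0,0.04,0.07,0.6,0,0,0.1]]}}

```text
time: 10.45
position: [0.5163, 0.2088, 0.0971]
tool_rot: [0.693, 0.718, 0.05, 0.047]
ft_force: [-0.4, 0.3, -3.1]
grip_width: 0.0157
```

Call:
{"op": "apply_moves", "data": {"series": [[0,0.03,0.06,0.5,0,0,0.1],[0,0.03,0.06,0.5,0,0,0.1]]}}

```text
time: 10.62
position: [0.5167, 0.2088, 0.0966]
tool_rot: [0.693, 0.718, 0.047, 0.044]
ft_force: [0.1, -0.2, -2.9]
grip_width: 0.0156
```

Run:
```python
from h import *
st();steps([swing(t) for t in(7.5,7)])
```

```text
t 10.62 p [0.5167 0.2088 0.0966] yaw 2.06 tilt 7.37 F [ 0.1  -0.16 -2.86] M [0.05 0.02 0.03] w 0.0156
[-0.03  0.04  0.  ] [-0.13 -0.09  0.06] rows 0.0
[0.   0.03 0.06] [ 0.5 -0.  -0. ] rows 0.1
```

Call:
{"op": "apply_moves", "data": {"series": [[0,0.03,0.06,0.5,0,0,0.1],[0,0.03,0.06,0.5,0,0,0.1]]}}

```text
time: 10.78
position: [0.5169, 0.2088, 0.096]
tool_rot: [0.693, 0.718, 0.043, 0.041]
ft_force: [-0.9, -0.4, -3.0]
grip_width: 0.0161
```

Call:
{"op": "apply_moves", "data": {"series": [[0,0.03,0.06,0.5,0,0,0.1],[0,0.03,0.06,0.5,0,0,0.1]]}}

```text
time: 10.95
position: [0.5171, 0.2088, 0.0955]
tool_rot: [0.693, 0.719, 0.04, 0.038]
ft_force: [-2.0, -0.3, -0.7]
grip_width: 0.0155
```

Run:
```python
from h import *
st();steps([swing(t) for t in(6.5,6)])
```

```text
t 10.95 p [0.5171 0.2088 0.0955] yaw 2.06 tilt 6.32 F [-1.96 -0.29 -0.75] M [-0.04  0.09 -0.02] w 0.0155
[-0.03  0.07  0.01] [-0.18 -0.08  0.06] rows 0.0
[-0.    0.03  0.06] [0.5 0.  0. ] rows 0.1
```

The far edge is now on the ramp, with Fx at -2 N and Fz up about 2 N. I settle half a millimetre, open the fingers and retreat.

Call:
{"op": "apply_moves", "data": {"series": [[0,0,0.05,0,0,0,0.1],[0,0,0.05,0,0,0,0.1],[0,0,0.05,0,0,0,0.5],[0,0,0.05,0,0,0,0.5],[0,0,0.05,0,0,0,0.5]]}}

```text
time: 11.37
position: [0.5182, 0.209, 0.0954]
tool_rot: [0.693, 0.719, 0.041, 0.039]
ft_force: [0.6, -0.1, -1.1]
grip_width: 0.0282
```

Call:
{"op": "apply_moves", "data": {"series": [[0,0,0,0,0,0,0.5],[0,0,0,0,0,0,0.5],[0,0,0,0,0,0,0.5]]}}

```text
time: 11.62
position: [0.5177, 0.2089, 0.0952]
tool_rot: [0.693, 0.719, 0.041, 0.038]
ft_force: [-0.1, -0.2, 0.0]
grip_width: 0.0417
```

Call:
{"op": "apply_moves", "data": {"series": [[0,0,-1,0,0,0,0.5],[0,0,-3,0,0,0,0.5],[0,0,-6,0,0,0,0.5],[0,0,-8,0,0,0,0.5],[0,0,-8,0,0,0,0.5]]}}

```text
time: 12.03
position: [0.5107, 0.2091, 0.1793]
tool_rot: [0.693, 0.719, 0.044, 0.041]
ft_force: [-0.2, 0.9, 1.7]
grip_width: 0.0436
```

Run:
```python
from h import *
st()
b=robot.camera("side")
cv2.imwrite("pics/cs2.png",cv2.resize(b[120:240,180:340,::-1],(800,600),interpolation=cv2.INTER_CUBIC))
```

```text
t 12.03 p [0.5107 0.2091 0.1793] yaw 2.07 tilt 6.89 F [-0.16  0.9   1.72] M [ 0.07 -0.05 -0.02] w 0.0436
```

View pics/cs2.png

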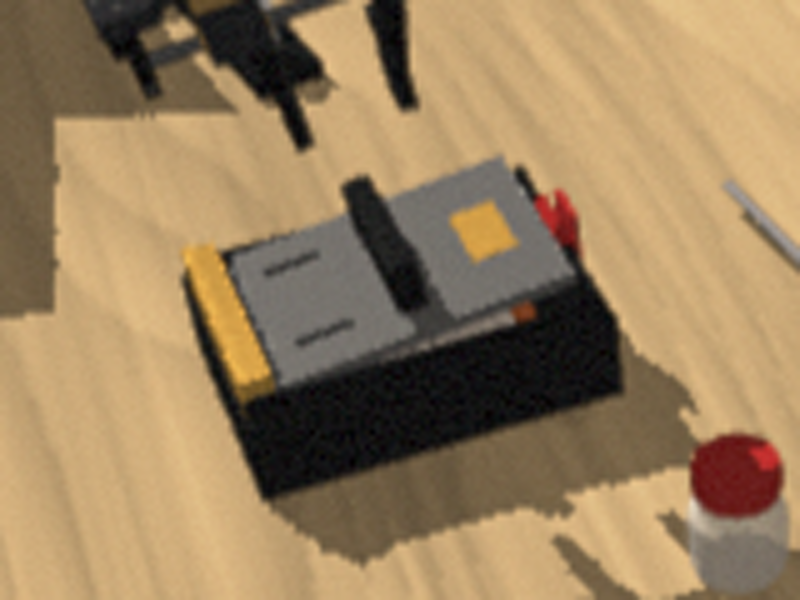

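The side crop shows the lip under the yellow ledge at (225,320), the far edge resting against the red latch at (565,215) and the lid tilted. The rib has been released and the jar is untouched. Next I press on the mark with closed fingers.

Run:
```python
from h import *
p=HO+R.from_euler("z",HY,degrees=True).apply([.049,0,0])
steps([(p+[0,0,.15],target(HY)),(p+[0,0,.099],target(HY))])
```

```text
[0.16 5.77 3.45] [ 6.74 -0.14  0.08] rows 1.6
[0.  0.  5.1] [0. 0. 0.] rows 1.2
```

Call:
{"op": "apply_moves", "data": {"series": [[0.1,2,0.5,2.5,0,0,0],[0.2,4,1.5,5,0,0,0],[0.2,5.5,3,6.7,-0.1,0.1,0],[0.2,5.8,3.4,6.7,-0.1,0.1,0],[0.2,5.8,3.4,6.7,-0.1,0.1,0]]}}

```text
time: 12.5
position: [0.5696, 0.2122, 0.145]
tool_rot: [0.695, 0.719, -0.003, -0.003]
ft_force: [-0.7, -0.0, -0.1]
grip_width: 0.0179
```

Call:
{"op": "apply_moves", "data": {"series": [[0,0,0.8,0,0,0,0],[0,0,2,0,0,0,0],[0,0,3.2,0,0,0,0],[0,0,4,0,0,0,0],[0,0,4.6,0,0,0,0]]}}

```text
time: 12.92
position: [0.568, 0.2126, 0.0997]
tool_rot: [0.695, 0.719, -0.003, -0.003]
ft_force: [0.0, 0.5, 0.2]
grip_width: 0.0006
```

Call:
{"op": "apply_moves", "data": {"series": [[0,0,0.1,0,0,0,0],[0,0,0.2,0,0,0,0],[0,0,0.2,0,0,0,0]]}}

```text
time: 13.17
position: [0.5697, 0.2127, 0.0993]
tool_rot: [0.695, 0.719, -0.002, -0.002]
ft_force: [-0.0, -0.2, 0.1]
grip_width: 0.0002
```

Run:
```python
from h import *
st()
p=HO+R.from_euler("z",HY,degrees=True).apply([.049,0,0])
steps([(p+[0,0,.095],target(HY))])
```

```text
t 13.17 p [0.5697 0.2127 0.0993] yaw 1.97 tilt -0.28 F [-0.03 -0.19  0.09] M [-0.07 -0.07  0.02] w 0.0002
[-0.01  0.15  0.43] [-0.28  0.01 -0.03] rows 0.1
```

Call:
{"op": "apply_moves", "data": {"series": [[0,0.1,0.2,0,0,0,0],[0,0.1,0.4,0,0,0,0],[0,0.1,0.5,0,0,0,0],[0,0.1,0.6,0,0,0,0],[0,0.1,0.6,0,0,0,0]]}}

```text
time: 13.58
position: [0.5711, 0.2127, 0.0935]
tool_rot: [0.695, 0.719, -0.001, -0.001]
ft_force: [1.1, 0.0, 1.2]
grip_width: 0.0003
```

Call:
{"op": "apply_moves", "data": {"series": [[0,0,0.07,0,0,0,0],[0,0,0.14,0,0,0,0],[0,0,0.2,0,0,0,0]]}}

```text
time: 13.83
position: [0.5714, 0.2127, 0.0917]
tool_rot: [0.695, 0.719, -0.001, -0.001]
ft_force: [0.2, 0.0, 3.9]
grip_width: 0.0006
```

Call:
{"op": "apply_moves", "data": {"series": [[0,0,0.07,0,0,0,0],[0,0,0.14,0,0,0,0],[0,0,0.2,0,0,0,0]]}}

```text
time: 14.08
position: [0.5698, 0.2127, 0.0889]
tool_rot: [0.695, 0.719, -0.003, -0.002]
ft_force: [-0.4, -0.1, -0.3]
grip_width: 0.0004
```

Run:
```python
from h import *
st()
```

```text
t 14.08 p [0.5698 0.2127 0.0889] yaw 1.95 tilt -0.41 F [-0.43 -0.08 -0.31] M [-0.   -0.13  0.02] w 0.0004
```

Call:
{"op": "apply_moves", "data": {"series": [[0,0,0.05,0,0,0,0],[0,0,0.1,0,0,0,0],[0,0,0.15,0,0,0,0]]}}

```text
time: 14.33
position: [0.5697, 0.2127, 0.087]
tool_rot: [0.695, 0.719, -0.003, -0.002]
ft_force: [0.0, 0.4, -0.1]
grip_width: 0.0005
```

Call:
{"op": "apply_moves", "data": {"series": [[0,0,0.05,0,0,0,0],[0,0,0.1,0,0,0,0],[0,0,0.15,0,0,0,0]]}}

```text
time: 14.58
position: [0.5704, 0.2127, 0.086]
tool_rot: [0.695, 0.719, -0.002, -0.002]
ft_force: [0.6, 0.4, 0.5]
grip_width: 0.0002
```

Run:
```python
from h import *
st()
```

```text
t 14.58 p [0.5704 0.2127 0.086 ] yaw 1.96 tilt -0.33 F [0.58 0.42 0.48] M [ 0.02 -0.09 -0.03] w 0.0002
```

Call:
{"op": "apply_moves", "data": {"series": [[0,0,0.06,0,0,0,0],[0,0,0.12,0,0,0,0],[0,0,0.2,0,0,0,0]]}}

```text
time: 14.83
position: [0.5706, 0.2127, 0.0842]
tool_rot: [0.695, 0.719, -0.002, -0.002]
ft_force: [0.9, 0.6, 0.3]
grip_width: 0.0006
```

Call:
{"op": "apply_moves", "data": {"series": [[0,0,0.05,0,0,0,0],[0,0,0.1,0,0,0,0],[0,0,0.15,0,0,0,0]]}}

```text
time: 15.08
position: [0.5706, 0.2127, 0.0827]
tool_rot: [0.695, 0.719, -0.002, -0.002]
ft_force: [-0.2, 0.1, 1.1]
grip_width: 0.0003
```

Call:
{"op": "apply_moves", "data": {"series": [[0,0,0.05,0,0,0,0],[0,0,0.1,0,0,0,0],[0,0,0.1,0,0,0,0]]}}

```text
time: 15.33
position: [0.5704, 0.2127, 0.0816]
tool_rot: [0.695, 0.719, -0.002, -0.002]
ft_force: [-0.8, 0.1, -0.1]
grip_width: 0.0006
```

Run:
```python
from h import *
st()
```

```text
t 15.33 p [0.5704 0.2127 0.0816] yaw 1.96 tilt -0.32 F [-0.81  0.05 -0.05] M [-0.02 -0.08  0.  ] w 0.0006
```

Call:
{"op": "apply_moves", "data": {"series": [[0,0,0.05,0,0,0,0],[0,0,0.1,0,0,0,0],[0,0,0.1,0,0,0,0]]}}

```text
time: 15.58
position: [0.5704, 0.2127, 0.0806]
tool_rot: [0.695, 0.719, -0.002, -0.002]
ft_force: [0.1, 0.1, 0.5]
grip_width: 0.0006
```

Call:
{"op": "apply_moves", "data": {"series": [[0,0,0.06,0,0,0,0],[0,0,0.06,0,0,0,0]]}}

```text
time: 15.75
position: [0.5705, 0.2127, 0.0805]
tool_rot: [0.695, 0.719, -0.002, -0.002]
ft_force: [-0.2, -0.6, 2.1]
grip_width: 0.0004
```

Call:
{"op": "apply_moves", "data": {"series": [[0,0,0.06,0,0,0,0],[0,0,0.06,0,0,0,0]]}}

```text
time: 15.92
position: [0.5705, 0.2127, 0.0804]
tool_rot: [0.695, 0.719, -0.002, -0.002]
ft_force: [-1.5, 0.2, 5.7]
grip_width: 0.0007
```

Run:
```python
from h import *
st()
b=robot.camera("side")
cv2.imwrite("pics/cs3.png",cv2.resize(b[120:240,180:340,::-1],(800,600),interpolation=cv2.INTER_CUBIC))
```

```text
t 15.92 p [0.5705 0.2127 0.0804] yaw 1.97 tilt -0.3 F [-1.46  0.2   5.65] M [-0.13  0.23 -0.01] w 0.0007
```

View pics/cs3.png

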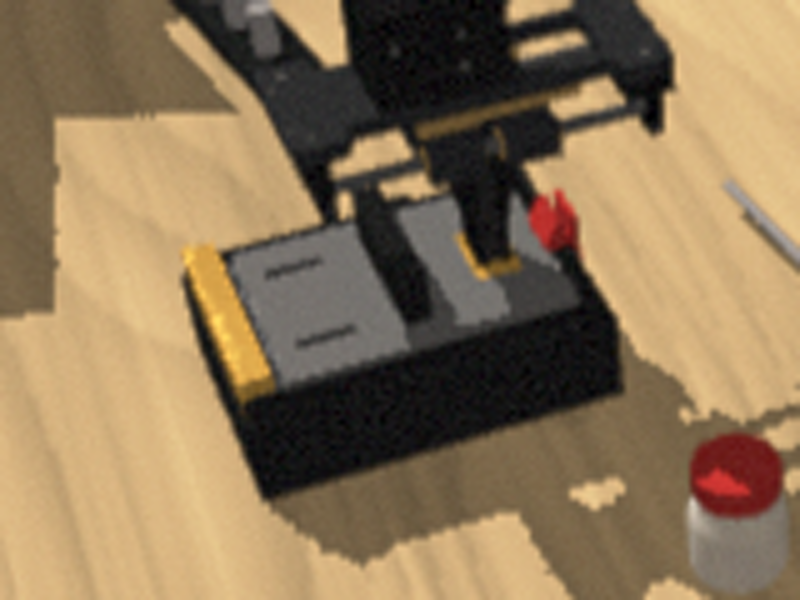

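The side crop shows the lid flat and flush with the side walls, with the red latch over its edge at (555,222). The contact is stiff at lid-top height 0.0614 against an expected 0.0608. I add one slight further press and then retreat for a last look.

Call:
{"op": "apply_moves", "data": {"series": [[0,0,0.06,0,0,0,0],[0,0,0.06,0,0,0,0]]}}

```text
time: 16.13
position: [0.5704, 0.2127, 0.0804]
tool_rot: [0.695, 0.719, -0.002, -0.002]
ft_force: [-2.8, -0.6, 9.0]
grip_width: 0.0009
```

Call:
{"op": "apply_moves", "data": {"series": [[0,0,-0.3,0,0,0,0],[0,0,-1.5,0,0,0,0],[0,0,-4,0,0,0,0],[0,0,-8,0,0,0,0],[0,0,-12,0,0,0,0]]}}

```text
time: 16.55
position: [0.5701, 0.2125, 0.1994]
tool_rot: [0.695, 0.719, -0.003, -0.003]
ft_force: [0.9, 0.6, 0.1]
grip_width: 0.0004
```

Call:
{"op": "apply_moves", "data": {"series": [[0,-3,0,0,0,0,0],[-3,-7,0,0,0,0,0],[-6,-11,0,0,0,0,0],[-9,-15,0,0,0,0,0],[-9,-15,0,0,0,0,0]]}}

```text
time: 16.97
position: [0.4198, 0.1164, 0.2]
tool_rot: [0.695, 0.719, -0.003, -0.003]
ft_force: [-0.1, 0.4, 0.4]
grip_width: 0.0007
```

Run:
```python
from h import *
st()
b=robot.camera("side");a=robot.camera("top")
u=cv2.resize(b[140:230,195:315,::-1],(400,300),interpolation=cv2.INTER_CUBIC)
v=cv2.resize(a[200:335,110:290,::-1],(400,300),interpolation=cv2.INTER_CUBIC)
cv2.imwrite("pics/f.png",np.hstack([u,v]));cv2.imwrite("pics/top_f.png",a[:,:,::-1])
h=cv2.cvtColor(a[:,:,::-1].copy(),cv2.COLOR_BGR2HSV);m=cv2.inRange(h,(18,170,60),(28,255,255));m[:,:100]=0;m[:,250:]=0
for c in cv2.findContours(m,cv2.RETR_EXTERNAL,cv2.CHAIN_APPROX_NONE)[0]:
    if cv2.contourArea(c)>80:
        r=cv2.minAreaRect(c);print(r,(R.from_euler("z",-HY,degrees=True).apply(onz("top",r[0],.0608)-HO)).round(4))
```

```text
t 16.97 p [0.4198 0.1164 0.2   ] yaw 1.99 tilt -0.51 F [-0.05  0.4   0.38] M [-0.05 -0.12 -0.03] w 0.0007
((169.0, 241.0), (12.0, 22.0), 90.0) [0.0479 0.0004 0.0608]
```

View pics/f.png

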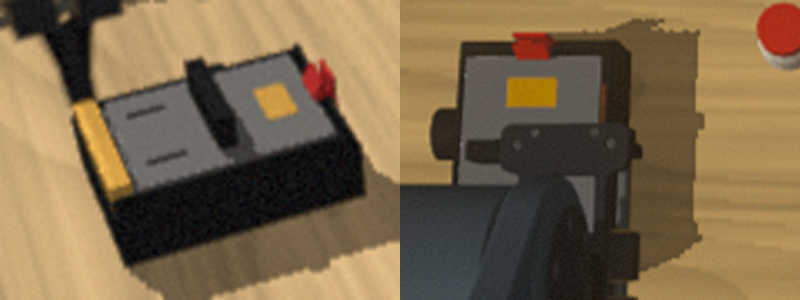

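The last picture shows the lid flat between the walls with its lip under the ledge and the red latch nose over its far edge. The press mark reads at housing (48, 0.4) mm against a nominal (50, 0), the gripper is clear and the jar stands where it was.

```bash
python3 -c "
from rig import robot
print(robot.hand_in())"
```

```text
the job is handed in; nothing more can be done
None
```

The lid is closed and latched, and I handed the job in at about 17 s of the 54 s allowed.

**What I did:**
- Gripped the large lid by its rib and felt the rod with the lid tilted. Rod top came out at about 0.053 m, so the frame sits about 7 mm low.
- Slid the lip under the ledge to the stop wall, swung the lid down onto the latch ramp and let go of the rib.
- Pressed the mark with closed fingers until the latch snapped.

**What the last checks showed:**
- **Seating:** the lid looks flat in the last pictures, with its lip under the ledge and the red latch over its far edge. It stopped firm under the press at a top height of 0.0614 m, against 0.0608 m expected.
- **Forces:** the highest reading was about 9 N (that final press), well under the 30 N limit. Forces were read at the end of each move, so a short peak between readings would not show.
- **Bench:** the gripper is clear of everything. The jar is in place; I did not measure the throttle body or screwdriver afterwards, but the arm was never near them.

**What disagreed or was not measured:**
- The press mark measured about 2 mm short in x (48 against 50 mm), the same bias the top camera showed earlier.
- The latch snapped at about 4 N or a little more between readings, so its exact snap force was not recorded.
- The last pictures show the latch back over the edge, but I could not read its joint position directly.

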